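# Seal the casting tray in the gel caster

### The arm

A 6-joint arm with a two-finger parallel gripper is mounted at the origin on a cart in front of the work surface, level with it; the furniture and walls round the work are solid. World frame = base frame: x ahead of the robot, y to its left, z up, the work surface at z = 0. Lengths are in m, angles in rad, forces in N, time in s.
With the tool pointing down it reaches from about 0.35 to 0.85 m from the base axis. Payload 8.1 kg.
Tool frame: the origin (TCP) lies on the centre line of the jaws, within the pads' length; the fingertips stand 17 mm ahead of it and the grasp point (between the pads) lies 2 mm behind it; z points along the fingers, y is the line along which they close (so a half turn about z gives the same grasp; the last joint's range is limited). The gripper opens to 93 mm and grips with 3 to 60 N. Pads are 15 mm wide; open, the fingers measure 128 mm over their backs; the gripper's body (75 mm by 188 mm) begins 65 mm behind the grasp point.
Start: joints at [1.114, 0.13, 1.488, -0, 1.523, -0.085], TCP at [0.218, 0.559, 0.236] pointing down, gripper open.
Joint ranges: [-2.96, 2.96], [-0.89, 2.26], [0.02, 2.5], [-1.34, 4.48], [0, 2.73], [-2.66, 2.66]. Speed limits (rad/s): [2.39, 2.39, 2.79, 3.14, 3.14, 3.14].

### API

Orientations are given as a rotation vector (axis times angle).
In Python, from plant import telemetry, viewer, order gives the robot as it stands.
- The arm moves only by the tool send_rows, never from a script. Its argument "plan" is a list that holds one entry, the list of rows, each a list of 5 numbers: the closure, from -1 (fully open) to 1 (shut), then the shift along the world's x, y, z normalised to -1 to 1, where 1 is 0.2 m, then the turn about the world's z normalised to -1 to 1, where 1 is 60 degrees. A call has 1 to 20 rows; each row is the pose to reach, as a shift and turn from the pose commanded when the call began; what a row does not reach only later rows make up. A row lasts 1/12 s, in which the tool goes at most 41.7 mm and 7.16 degrees, less where a joint would pass 70% of its speed; a pose out of reach is approached as far as the arm can. A call with a number of a shift or a turn outside -1 to 1 is refused whole. A call with a gripper value outside its range is refused whole. The fingers move at their own pace and stop on an object; "force" is the grip in N (left out, the last holds). Time passes only in rows, so rows that repeat a pose let the fingers close. It gives the time, the measured TCP pose, the force, the opening and the grip force at its end, in the units of the state.
- telemetry.read_state(): the state, without advancing time (a new reading comes with each control period).
- viewer.read_camera(name): name is "scene" or "top" or "wrist"; returns (picture, depth): 400x640x3 uint8, blue, green, red; 400x640 float32, m along the optical axis (not along the pixel's ray), 0 where there is no reading.
- viewer.calibration(name): a dict with "camera_matrix" (3x3 intrinsics, pixels), "extrinsics" (4x4, takes a point from camera to world coordinates); the wrist camera has in their place "hand_eye" (4x4, takes a point from camera to tool coordinates, whose origin is the TCP and whose axes are the flange's). Camera axes: x right, y up, looking along -z (the intrinsics and any distortion apply to the point x, -y, -z); pixel columns grow to the right and rows downward; lengths in m; the calibration is good to about 2 mm. The wrist camera is an equidistant fisheye: a pixel r from the principal point sees the ray r / f radians off the axis. A picture is of the moment at which its call begins: read the wrist's pose just before it. calibration takes no time and is no camera call.
- order.close_job(): hands the job in; it is judged then, once.
The state is a dict: "t": time; "q": joint angles; "dq": joint speeds; "joint_torque": joint torques, N m; "tool_pos": TCP position; "orientation": TCP orientation; "force": force on the tool from outside, world axes, zero at the start; "wrist_torque": the same for the moment, N m; "opening": finger opening in m; "gripper_force": force on a finger pad.
Only numpy, scipy, OpenCV 4.12 (cv2) and the standard library are available. Lean on these libraries where they do the work, as an engineer would, in place of code of your own. Each camera call takes 0.05 s, during which the arm holds its last target. There are 200 camera calls.

### The job

Close off the open ends of the casting tray so that a gel can be poured: free the clamp lever of the gel caster, slide the movable wall up until it has pushed the tray home against the fixed end wall and the rubber seals are firmly squeezed, and clamp the lever fully down again so that the seals stay squeezed when you let go (the wall springs back if it is let go unclamped). Do not force the tray so hard that it could crack, and leave the other things on the bench where they are.

Things in the scene. Friction and masses are not known exactly. Their poses are not given: they have to be found in the camera images.
- caster: Gel caster, fixed to the bench: grey base plate 166 x 288 mm, its top (the bed) 18 mm above the bench. Origin on the bench under it; +z up; y is the sliding direction, +y towards the fixed end wall; -x is the front, with a graduated aluminium clamp rail 24 mm wide along y at x = -72 mm, its top 30 mm above the bench. Low ribs at x = -44 and +54 mm guide the tray.
- fixed_wall (a point): Foot of the inner face of the caster's white fixed end wall (98 mm wide, 14 mm thick, top 52 mm above the bench), on the bed, at the middle of the wall; at caster y = +112 mm. A black rubber strip on this face stands proud of it by 2 to 9 mm (worn; how far is not known beforehand).
- casting_tray: Loose clear acrylic casting tray, about 0.1 kg, lying in the caster's bed between the ribs, short of both walls: floor 80 x 90 x 4 mm, two side walls 26 mm high, open at its two other ends. Origin at the centre of its underside; its own x axis (the 80 mm length between the open ends) lies along the caster's y axis.
- wall_gasket: Black rubber seal, 86 mm wide, 26 mm high, on the movable wall's face towards the tray (towards the caster's +y). Origin at the centre of its front face, 33 mm above the bench, 14 mm ahead of the middle of the movable wall when not squeezed. It gives up to 4 mm under pressure, about 3.5 N per mm, and springs back.
- moving_wall (a joint): Travel of the white movable wall (90 mm wide, 16 mm thick, top 52 mm above the bench, with an aluminium saddle 44 mm long on the rail) along the caster's +y, in m: 0 at its outer stop, 0.142 at the other; its middle is at caster y = value - 0.112. When free it drags with about 2 N.
- clamp_lever (a joint): Angle of the eccentric clamp lever on the saddle, in rad: 0 = flat, pointing to the caster's front (-x), clamped; 1.57 = upright, free; stops at 0 and 1.6. It bites below about 1.1 rad and takes 5 to 8 N at the grip to press down or lift. It stays where it is left. Its axis runs along the caster's y through lever_pivot.
- lever_grip (a point): Centre of the lever's black grip, a round bar end 16 mm in diameter and 18 mm wide along the caster's y (pinch it across this width; it can turn between the fingers). 72 mm out from the pivot and 10 mm above it when the lever is flat (about 50 mm above the bench then).
- lever_pivot (a point): Axis of the clamp lever, in the middle of the saddle, 40 mm above the bench, at caster x = -72 mm; it travels with the movable wall.
- gel_comb: Clear gel comb 90 x 32 x 8 mm lying on the bench, to be left alone. Origin at its underside.
- timer: White digital timer 60 x 64 x 20 mm, to be left alone. Origin at the centre of its underside.
- agar_bottle: White reagent bottle with a blue screw cap, 58 mm in diameter, 110 mm high, to be left alone. Origin at the centre of its underside.
- beaker: Clear beaker, 55 mm in diameter, 70 mm high, to be left alone. Origin at the centre of its underside.
There are look-alikes about, which are no part of the job. Leave any red look-alike of the casting_tray alone.

How it is judged:
By the outcome, as a careful person would: the job done as asked, in the order asked, and still so for the second after the job is handed in, with the robot touching nothing.
It also fails if it takes over 48 s, if anything falls off the work surface, if the arm or the gripper's body presses on something with over 40 N, if the wrist force passes 120 N, or if a joint passes its speed limit or range.

## Working session

There is one attempt and no reset: what is moved stays moved. The work goes in short steps, Python scripts to look and compute and a tool call to move; the robot and the scene stay as the last step left them, time stands still between calls to the robot, and variables do not carry over. Pictures are saved under pics/ and viewed, at most 10 in all, crops included, and the job is handed in when it is done.

Besides the shell and the picture viewer there is one more tool, called after "Emit:" in YAML: its name, and indented under it one key for each argument. send_rows: Moves the arm, as the interface text tells. Scaled input: -1 to 1 covers 0.2 m each way for a shift and 60 degrees each way for a turn. Its arguments: {"type":"object","properties":{"plan":{"type":"array"},"force":{"type":"number"}},"required":["plan"]}

```bash
mkdir -p pics; ls; cat > h.py <<'E'
import numpy as np, cv2
from plant import telemetry, viewer, order
def grab(n):
    p,d=viewer.read_camera(n); c=viewer.calibration(n); return p,d,c
def pts(d,c):
    K=np.array(c["camera_matrix"]);T=np.array(c["extrinsics"])
    v,u=np.mgrid[:400,:640]
    P=np.stack([(u-K[0,2])/K[0,0]*d,-(v-K[1,2])/K[1,1]*d,-d],-1)
    return P@T[:3,:3].T+T[:3,3]
E
python3 - <<'E'
from h import *
for n in("top","scene"):
    p,d,c=grab(n); cv2.imwrite(f"pics/{n}0.png",p); np.savez(f"pics/{n}0.npz",p=p,d=d,P=pts(d,c)); print(n,{k:np.round(v,3).tolist() for k,v in c.items() if not isinstance(v,str)})
print(telemetry.read_state())
E
```

```text
pics
top {'camera_matrix': [[469.936, 0.0, 321.267], [0.0, 469.936, 198.517], [0.0, 0.0, 1.0]], 'extrinsics': [[-0.026, 0.984, -0.174, 0.34], [-0.999, -0.031, -0.024, -0.002], [-0.029, 0.173, 0.984, 1.321], [0.0, 0.0, 0.0, 1.0]]}
scene {'camera_matrix': [[396.854, 0.0, 321.896], [0.0, 396.854, 201.007], [0.0, 0.0, 1.0]], 'extrinsics': [[0.594, 0.631, -0.499, 0.068], [-0.805, 0.457, -0.379, -0.39], [-0.012, 0.627, 0.779, 0.879], [0.0, 0.0, 0.0, 1.0]]}
{'t': 0.1, 'q': array([ 1.11357866e+00,  1.31090120e-01,  1.48916987e+00, -5.08277994e-06,
        1.52300643e+00, -8.54325279e-02]), 'dq': array([-0.00022704,  0.0009116 , -0.00383724,  0.00062094,  0.00250384,
       -0.00080417]), 'joint_torque': array([ 9.42319857e-04, -5.61350691e+01, -4.93091476e+01,  7.70708593e-02,
        2.91781663e-02, -6.46772901e-05]), 'tool_pos': array([0.21775   , 0.55856833, 0.23468993]), 'orientation': array([-5.80558509e-01, -3.08703129e+00,  2.53475706e-03]), 'force': array([ 0.02195543,  0.49872708, -0.26123696]), 'wrist_torque': array([-0.0042886 ,  0.03635199, -0.01806438]), 'gripper_force': 0.0, 'opening': 0.0924882504083845}
```

View pics/top0.png

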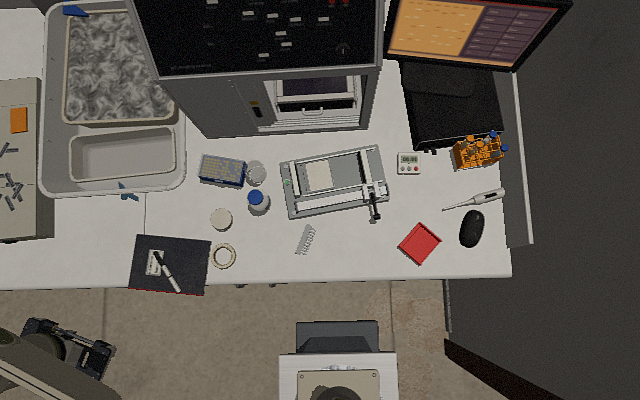

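View pics/scene0.png

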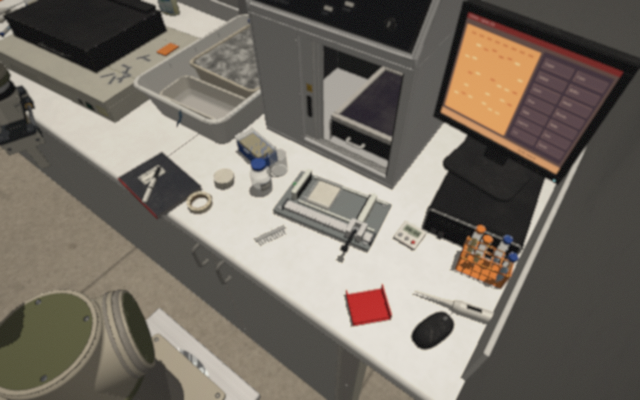

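Top view: the caster is at about (335,182), with the fixed wall at the left (288,190), the movable wall at (370,170) and the lever flat towards the robot at (376,205). Look-alikes: the red tray at (420,243), to be left alone; the clear tray at (318,176) in the bed is the one I want. The comb is at (305,240), the timer at (408,163), the bottle at (258,200) and the beaker at (256,172).

```bash
python3 - <<'E'
from h import *
z=np.load("pics/top0.npz");p,P=z["p"],z["P"]
y0,y1,x0,x1=135,235,270,410
a=cv2.resize(p[y0:y1,x0:x1],None,fx=5.6,fy=5.6,interpolation=cv2.INTER_CUBIC)
cv2.imwrite("pics/crop.png",a)
H=P[...,2].copy()
for v in range(140,226,4): print(v,' '.join('%3d'%(1000*H[v,u]) for u in range(276,396,4)))
for (v,u) in [(150,380),(200,290),(205,376),(215,376),(165,290)]: print(v,u,P[v,u].round(3))
# base plate outline: points 12..24mm etc.
r=np.zeros(H.shape,bool); r[y0:y1,272:392]=1
m=(r&(H>.010)&(H<.06)).astype(np.uint8)
n,l,s,c=cv2.connectedComponentsWithStats(m);k=1+np.argmax(s[1:,4])
q=P[l==k];print(s[k]); R=cv2.minAreaRect(q[:,:2].astype(np.float32)*1000);print(R)
E
```

```text
140   0  -2   1  -2  -2   0  -3  -1  -5   0   0  -3  -1   0   0   0   2   1   0  -3   2  -1  -4  -1   3  -3   0  -2  -1   3
144   1  -1   0   3   5   1   0   0   6  -2  -3   0  -3  -1   0  -5  -4  -3   3  -2  -4  -5   0  -3   1  16   0   0   0   0
148   0  -3  -2   0  -1   0   0  -2   0  -2  -1   2  -2   2   0   0   0  -4   3  -1  14  22  22  22  23  20  -1   0  -1   0
152   0   3  -5   0   1  -1   2   2  -4  -1   0   1   3  -3  -1  17  18  13  27  26  21  44  52  19  13  22   1  -2   2   0
156  -2  -1  -1  -3   3   3   1   0   1   3  19  13  13  46  26  20  20  17  16  19  11  46  55  16  24  19  12  -1   0   0
160   3   7   0   1  13  17  17  19  37  43  39  25  30  22  19  17  13  14  18  20  14  47  51  18  19  15  21   5  -3   0
164  -2  10  17  18  49  19  18  21  24  27  25  25  24  27  14  13  16  21  15  23  18  39  53  55  14  16  10  -1   1   1
168  -1  13  20  16  50  43  21  20  27  29  25  28  28  30  17  16  14  14  16  19  16  16  52  49  16  16  10   0   0   3
172   0  -2  19  17  51  44  20  21  29  27  28  26  33  27  17  18  16  19  16  13  13  19  47  50  18  16 
[... 1208 characters left out ...]
   0   0   2   2   0   0   4  50   4   0  -3  -1
216   1  -2   1  -1  17  15  22  13  -2  -1   3   0   0   0   1  -2  -2  -1   1   1  -2   1   1  -1  -1  55  56  -4   0  -2
220  -5   0  -2   0   1   1  -2   0  -2   3   0   2   0   5  -2  -1   3   0  -3   3   0  -1   1   0  -2  -3   0  -1   0   3
224  -2   1   0   1  -1   2   3   1   9   0   1   0  -5   1  -4  -3   0   0  -2   2   3   0  -1   0  -1   3  -2  -4   1   5
150 380 [ 0.71  -0.143  0.001]
200 290 [0.569 0.118 0.019]
205 376 [ 0.542 -0.119  0.052]
215 376 [ 0.513 -0.117  0.058]
165 290 [0.662 0.114 0.051]
[ 280  144  110   76 5880]
((595.3277587890625, -10.251480102539062), (217.78428649902344, 288.21514892578125), 9.148481369018555)
```

View pics/crop.png

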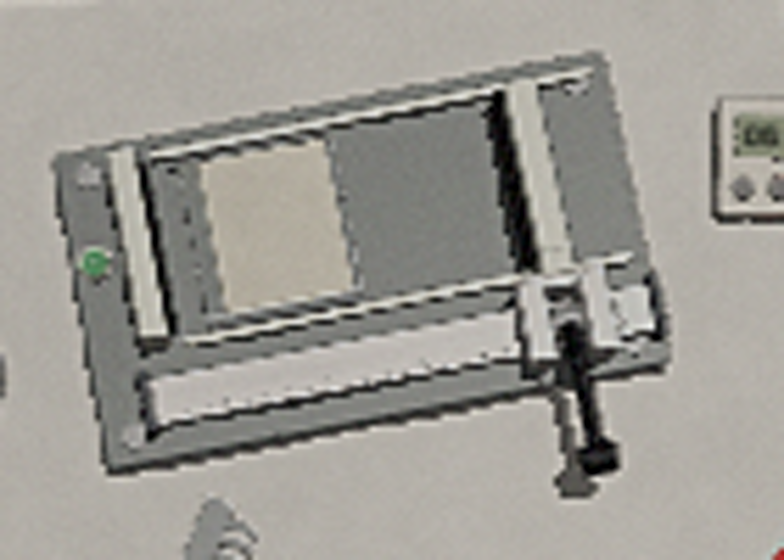

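The crop confirms it. The fixed wall with its strip is at the left and the tray's pale floor lies between the ribs. The movable wall with its saddle is at the right, and the black grip is at crop (600,458), which is top pixel (377,217). The lever is flat and clamped.

```bash
python3 - <<'E'
from h import *
z=np.load("pics/top0.npz");p,P=z["p"],z["P"];H=P[...,2]
r=np.zeros(H.shape,bool); r[140:225,276:393]=1
m=(r&(H>.009)&(H<.062)).astype(np.uint8); m=cv2.medianBlur(m*255,3)
mo=cv2.morphologyEx(m,cv2.MORPH_OPEN,np.ones((9,9),np.uint8))
c=viewer.calibration("top");K=np.array(c["camera_matrix"]);T=np.array(c["extrinsics"])
def ray(u,v,h):
    d=T[:3,:3]@np.array([(u-K[0,2])/K[0,0],-(v-K[1,2])/K[1,1],-1]); return T[:3,3]+d*(h-T[2,3])/d[2]
q=P[(mo>0)]; R=cv2.minAreaRect(q[:,:2].astype(np.float32)*1000);print("plate",R)
# wall tops
hi=r&(H>.040)&(H<.062)
w=hi.copy();w[:,320:]=0
for name,w in(("fixed",w),("mov",hi&(np.arange(640)[None]>355)&(np.arange(400)[:,None]<182))):
    g=cv2.cvtColor(p,cv2.COLOR_BGR2GRAY); w=w&(g>150)
    n,l,s,cc=cv2.connectedComponentsWithStats(w.astype(np.uint8));k=1+np.argmax(s[1:,4])
    v,u=np.nonzero(l==k); X=np.array([ray(a,b,.052)[:2] for a,b in zip(u,v)])*1000
    print(name,len(u),cv2.minAreaRect(X.astype(np.float32)),X.mean(0))
g=cv2.cvtColor(p,cv2.COLOR_BGR2GRAY)
v,u=np.nonzero((g<60)&(H>.03)&r); k=v>211; print("grip px",u[k].mean(),v[k].mean(),k.sum(),ray(u[k].mean(),v[k].mean(),.056))
k=(v>198);X=np.array([ray(a,b,.053)[:2] for a,b in zip(u[k],v[k])]);X0=X.mean(0);d=np.linalg.svd(X-X0)[2][0];print("lever dir",np.degrees(np.arctan(d[1]/d[0])))
# rail/plate lines: front & back edges of plate at z=.018
for a in("plate edges",):
    cn=max(cv2.findContours(mo,0,1)[0],key=cv2.contourArea)
    B=cv2.boxPoints(cv2.minAreaRect(cn)); print(B); print([ray(*b,.018).round(3) for b in B])
E
```

```text
plate ((525.726806640625, -23.098220825195312), (359.3213806152344, 291.2872619628906), 9.154876708984375)
fixed 148 ((625.1895141601562, 103.11631774902344), (95.76959991455078, 12.000627517700195), 9.353317260742188) [624.36208957 103.00808046]
mov 173 ((654.416259765625, -96.12452697753906), (94.00785064697266, 14.327919960021973), 9.05903148651123) [654.60341558 -96.24013079]
grip px 372.8809523809524 215.76190476190476 42 [ 0.51171809 -0.10907955  0.056     ]
lever dir 83.720008822746
[[278.58398 161.71202]
 [379.872   143.296  ]
 [390.25604 200.408  ]
 [288.96802 218.82402]]
[array([0.681, 0.15 , 0.018]), array([ 0.725, -0.142,  0.018]), array([ 0.559, -0.163,  0.018]), array([0.515, 0.122, 0.018])]
```

Emit:
send_rows:
  plan:
    - [[0,0.15,-0.3,0,0.1],[0,0.3,-0.6,0,0.2],[0,0.4,-0.8,0,0.3],[0,0.5,-1,0,0.4],[0,0.5,-1,0,0.507],[0,0.5,-1,0,0.507]]
  force: 30

```text
t: 0.6
tool_pos: [0.3192, 0.3553, 0.2352]
orientation: [-0.259, 3.131, -0.003]
force: [0.3, 0.5, -0.1]
opening: 0.0574
gripper_force: 0.0
```

Emit:
send_rows:
  plan:
    - [[0,0.1,-0.2,0,0],[0,0.2,-0.4,0,0],[0,0.3,-0.6,0,0],[0,0.4,-0.8,0,0],[0,0.5,-1,0,0],[0,0.5,-1,0,0]]

```text
t: 1.1
tool_pos: [0.4193, 0.1548, 0.2354]
orientation: [-0.245, 3.132, -0.003]
force: [-0.4, -0.9, 0.5]
opening: 0.0466
gripper_force: 0.0
```

Emit:
send_rows:
  plan:
    - [[0,0.1,-0.2,0,0],[0,0.2,-0.4,0,0],[0,0.3,-0.6,0,0],[0,0.4,-0.8,0,0],[0,0.46,-1,0,0],[0,0.46,-1,0,0],[0,0.46,-1,0,0]]

```text
t: 1.68
tool_pos: [0.5102, -0.044, 0.2349]
orientation: [0.243, -3.131, 0.001]
force: [-0.4, 0.7, -0.0]
opening: 0.0461
gripper_force: 0.0
```

Emit:
send_rows:
  plan:
    - [[0,0,-0.2,-0.1,0],[0,0,-0.37,-0.3,0],[0,0,-0.37,-0.5,0],[0,0,-0.37,-0.5,0],[0,0,-0.37,-0.5,0]]

```text
t: 2.1
tool_pos: [0.5067, -0.1131, 0.1317]
orientation: [0.249, -3.124, -0.006]
force: [0.4, 0.3, -0.7]
opening: 0.0463
gripper_force: 0.0
```

```bash
python3 - <<'E'
from h import *
s=telemetry.read_state();print(s["tool_pos"],s["orientation"])
p,d=viewer.read_camera("wrist");c=viewer.calibration("wrist");print({k:np.round(v,3).tolist() for k,v in c.items() if not isinstance(v,str)})
from scipy.spatial.transform import Rotation as Ro
R=Ro.from_rotvec(s["orientation"]).as_matrix()
K=np.array(c["camera_matrix"]);HE=np.array(c["hand_eye"])
def proj(w):
    t=R.T@(np.array(w)-s["tool_pos"]); q=np.linalg.inv(HE)@np.r_[t,1]; x,y,z=q[0],-q[1],-q[2]
    r=np.hypot(x,y);th=np.arctan2(r,z);return (K[0,2]+K[0,0]*th*x/r,K[1,2]+K[1,1]*th*y/r)
for n,w in(("grip",(.510,-.118,.05)),("pivot",(.581,-.108,.04)),("tip",tuple(s["tool_pos"]-[0,0,.017]))):
    a=proj(w);print(n,np.round(a)); cv2.circle(p,(int(a[0]),int(a[1])),3,(0,0,255),1)
cv2.imwrite("pics/w1.png",p)
E
```

```text
[ 0.50669995 -0.11311877  0.13166776] [ 0.24852706 -3.12401025 -0.00598554]
{'camera_matrix': [[309.707, 0.0, 325.16], [0.0, 309.707, 199.501], [0.0, 0.0, 1.0]], 'hand_eye': [[0.001, 0.959, 0.284, 0.078], [1.0, -0.001, 0.0, -0.0], [0.001, 0.284, -0.959, -0.149], [0.0, 0.0, 0.0, 1.0]]}
grip [318. 215.]
pivot [318. 286.]
tip [326. 247.]
```

View pics/w1.png

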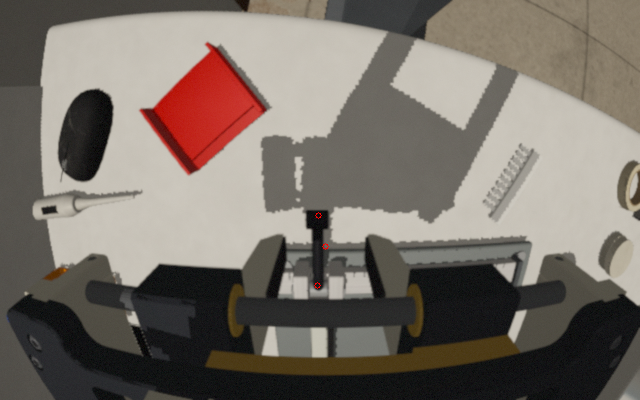

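The wrist view has the black grip block at about (317,217), against a predicted (318,215), and the lever runs up to the pivot at (318,286). The position holds, so I'll descend and pinch.

Emit:
send_rows:
  plan:
    - [[0,0,0,-0.15,0],[0,0,0,-0.3,0],[0,0,0,-0.4,0],[0,0,0,-0.435,0],[0,0,0,-0.435,0],[0,0,0,-0.435,0],[1,0,0,-0.435,0],[1,0,0,-0.435,0],[1,0,0,-0.435,0],[1,0,0,-0.435,0],[1,0,0,-0.435,0],[1,0,0,-0.435,0]]
  force: 30

```text
t: 3.15
tool_pos: [0.5108, -0.1172, 0.0497]
orientation: [-0.249, 3.13, -0.006]
force: [0.3, -9.4, 0.8]
opening: 0.0176
gripper_force: 30.0
```

Emit:
send_rows:
  plan:
    - [[1,0.005,-0.003,0.023,0],[1,0.0095,-0.004,0.0465,0],[1,0.025,-0.001,0.0915,0],[1,0.046,0.002,0.134,0],[1,0.072,0.007,0.1735,0],[1,0.1035,0.012,0.209,0],[1,0.139,0.017,0.24,0],[1,0.139,0.017,0.24,0],[1,0.139,0.017,0.24,0]]

```text
t: 3.9
tool_pos: [0.5387, -0.1116, 0.0981]
orientation: [-0.25, 3.13, -0.001]
force: [-4.5, -0.1, 5.2]
opening: 0.0177
gripper_force: 30.0
```

Emit:
send_rows:
  plan:
    - [[1,0.039,0.006,0.026,0],[1,0.0815,0.013,0.047,0],[1,0.126,0.02,0.062,0],[1,0.172,0.028,0.0705,0],[1,0.219,0.035,0.0735,0],[1,0.26,0.042,0.0705,0],[1,0.26,0.042,0.0705,0],[1,0.26,0.042,0.0705,0]]

```text
t: 4.57
tool_pos: [0.5914, -0.103, 0.1124]
orientation: [-0.25, 3.128, -0.001]
force: [-0.3, 0.2, 7.4]
opening: 0.0167
gripper_force: 30.0
```

Emit:
send_rows:
  plan:
    - [[1,-0.008,0.05,0.005,0],[1,-0.016,0.1,0.005,0],[1,-0.024,0.15,0.005,0],[1,-0.032,0.2,0.005,0],[1,-0.04,0.25,0.005,0],[1,-0.048,0.3,0.005,0],[1,-0.056,0.35,0.005,0],[1,-0.064,0.395,0.005,0],[1,-0.064,0.395,0.005,0]]

```text
t: 5.32
tool_pos: [0.5769, -0.0214, 0.1124]
orientation: [-0.252, 3.13, 0.002]
force: [-1.0, 1.6, 7.3]
opening: 0.0168
gripper_force: 30.0
```

```bash
python3 - <<'E'
from h import *
p,d,c=grab("top");cv2.imwrite("pics/crop2.png",cv2.resize(p[135:235,270:410],None,fx=5.6,fy=5.6,interpolation=cv2.INTER_CUBIC))
print(telemetry.read_state()["force"])
E
```

```text
[-1.70096256  1.17145581  6.9744627 ]
```

View pics/crop2.png

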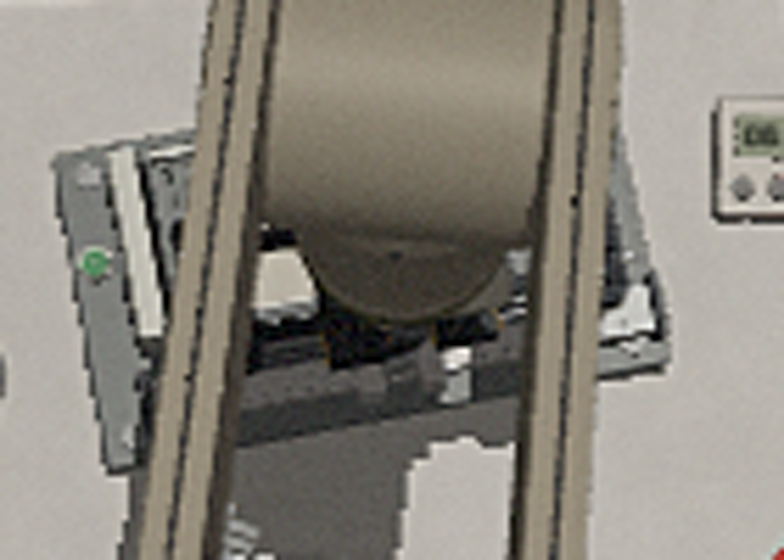

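The movable saddle has travelled to about crop (455,375), leaving the fixed wall as it was. Now I'll feel for the contact in small steps.

Emit:
send_rows:
  plan:
    - [[1,-0.002,0.01,0,0],[1,-0.003,0.02,0,0],[1,-0.005,0.03,0,0],[1,-0.005,0.03,0,0],[1,-0.005,0.03,0,0]]

```text
t: 5.78
tool_pos: [0.5761, -0.0169, 0.1125]
orientation: [-0.251, 3.13, 0.0]
force: [-0.2, -0.7, 6.8]
opening: 0.0169
gripper_force: 30.0
```

Emit:
send_rows:
  plan:
    - [[1,-0.001,0.005,0,0],[1,-0.0015,0.01,0,0],[1,-0.0015,0.01,0,0],[1,-0.0015,0.01,0,0]]

```text
t: 6.12
tool_pos: [0.5759, -0.0151, 0.1125]
orientation: [-0.251, 3.13, 0.0]
force: [0.1, -2.0, 5.6]
opening: 0.0169
gripper_force: 30.0
```

Emit:
send_rows:
  plan:
    - [[1,-0.001,0.005,0,0],[1,-0.0015,0.01,0,0],[1,-0.0015,0.01,0,0],[1,-0.0015,0.01,0,0]]

```text
t: 6.45
tool_pos: [0.5755, -0.0132, 0.1124]
orientation: [-0.251, 3.131, 0.0]
force: [-1.4, -1.7, 5.9]
opening: 0.0169
gripper_force: 30.0
```

Emit:
send_rows:
  plan:
    - [[1,-0.001,0.005,0,0],[1,-0.0015,0.01,0,0],[1,-0.0015,0.01,0,0],[1,-0.0015,0.01,0,0]]

```text
t: 6.78
tool_pos: [0.5752, -0.0111, 0.1125]
orientation: [-0.251, 3.13, 0.0]
force: [-0.9, -2.1, 5.9]
opening: 0.0169
gripper_force: 30.0
```

Emit:
send_rows:
  plan:
    - [[1,0,0.003,0,0],[1,-0.001,0.005,0,0],[1,-0.001,0.005,0,0],[1,-0.001,0.005,0,0]]

```text
t: 7.12
tool_pos: [0.5751, -0.0102, 0.1125]
orientation: [-0.251, 3.13, -0.0]
force: [-1.0, -2.7, 6.0]
opening: 0.0171
gripper_force: 30.0
```

Emit:
send_rows:
  plan:
    - [[1,0,0.003,0,0],[1,-0.001,0.005,0,0],[1,-0.001,0.005,0,0],[1,-0.001,0.005,0,0]]

```text
t: 7.45
tool_pos: [0.5749, -0.0094, 0.1125]
orientation: [-0.251, 3.13, -0.0]
force: [-0.1, -3.2, 5.8]
opening: 0.0168
gripper_force: 30.0
```

Emit:
send_rows:
  plan:
    - [[1,0,0.003,0,0],[1,-0.001,0.005,0,0],[1,-0.001,0.005,0,0],[1,-0.001,0.005,0,0]]

```text
t: 7.78
tool_pos: [0.5747, -0.0087, 0.1125]
orientation: [-0.25, 3.13, -0.001]
force: [-0.9, -3.5, 5.8]
opening: 0.0169
gripper_force: 30.0
```

Emit:
send_rows:
  plan:
    - [[1,0,0.003,0,0],[1,-0.001,0.005,0,0],[1,-0.001,0.005,0,0],[1,-0.001,0.005,0,0]]

```text
t: 8.12
tool_pos: [0.5746, -0.0081, 0.1125]
orientation: [-0.25, 3.13, -0.002]
force: [0.7, -6.1, 5.4]
opening: 0.0167
gripper_force: 30.0
```

Emit:
send_rows:
  plan:
    - [[1,0,0.003,0,0],[1,-0.001,0.006,0,0],[1,-0.001,0.006,0,0],[1,-0.001,0.006,0,0]]

```text
t: 8.45
tool_pos: [0.5745, -0.0073, 0.1125]
orientation: [-0.25, 3.13, -0.003]
force: [0.2, -7.1, 5.0]
opening: 0.0172
gripper_force: 30.0
```

Emit:
send_rows:
  plan:
    - [[1,0,0.003,0,0],[1,-0.001,0.006,0,0],[1,-0.001,0.006,0,0],[1,-0.001,0.006,0,0]]

```text
t: 8.78
tool_pos: [0.5743, -0.0065, 0.1125]
orientation: [-0.25, 3.13, -0.004]
force: [0.3, -9.3, 4.2]
opening: 0.0166
gripper_force: 30.0
```

Emit:
send_rows:
  plan:
    - [[1,0,0.003,0,0],[1,-0.001,0.006,0,0],[1,-0.001,0.006,0,0],[1,-0.001,0.006,0,0]]

```text
t: 9.12
tool_pos: [0.5742, -0.0057, 0.1125]
orientation: [-0.25, 3.13, -0.005]
force: [1.3, -11.2, 4.8]
opening: 0.0167
gripper_force: 30.0
```

Emit:
send_rows:
  plan:
    - [[1,0,0.003,0,0],[1,-0.001,0.005,0,0],[1,-0.001,0.005,0,0],[1,-0.001,0.005,0,0],[1,-0.001,0.005,0,0],[1,-0.001,0.005,0,0]]

```text
t: 9.62
tool_pos: [0.5741, -0.0051, 0.1125]
orientation: [-0.249, 3.13, -0.006]
force: [1.2, -12.9, 3.8]
opening: 0.0165
gripper_force: 30.0
```

Emit:
send_rows:
  plan:
    - [[1,-0.02,-0.0032,0.002,0],[1,-0.041,-0.0066,0.003,0],[1,-0.064,-0.0103,0.002,0],[1,-0.088,-0.014,0,0],[1,-0.111,-0.0178,-0.004,0],[1,-0.134,-0.0215,-0.0085,0],[1,-0.134,-0.0215,-0.0085,0],[1,-0.134,-0.0215,-0.0085,0]]

```text
t: 10.28
tool_pos: [0.5469, -0.0093, 0.1097]
orientation: [-0.249, 3.13, -0.006]
force: [6.0, -13.7, -5.4]
opening: 0.0174
gripper_force: 30.0
```

Emit:
send_rows:
  plan:
    - [[1,-0.022,-0.0036,-0.007,0],[1,-0.0445,-0.0072,-0.016,0],[1,-0.066,-0.0106,-0.026,0],[1,-0.087,-0.014,-0.037,0],[1,-0.107,-0.0172,-0.05,0],[1,-0.126,-0.0203,-0.064,0],[1,-0.144,-0.0232,-0.08,0],[1,-0.1615,-0.026,-0.095,0],[1,-0.1615,-0.026,-0.095,0]]

```text
t: 11.03
tool_pos: [0.516, -0.0144, 0.0919]
orientation: [-0.249, 3.127, -0.006]
force: [6.9, -12.4, -0.0]
opening: 0.0181
gripper_force: 30.0
```

Emit:
send_rows:
  plan:
    - [[1,-0.016,-0.0025,-0.018,0],[1,-0.0315,-0.005,-0.0365,0],[1,-0.045,-0.0072,-0.056,0],[1,-0.0575,-0.0093,-0.077,0],[1,-0.069,-0.011,-0.098,0],[1,-0.0785,-0.0127,-0.12,0],[1,-0.087,-0.014,-0.143,0],[1,-0.094,-0.0152,-0.166,0],[1,-0.0995,-0.016,-0.19,0],[1,-0.1035,-0.0167,-0.213,0],[1,-0.1035,-0.0167,-0.218,0],[1,-0.1035,-0.0167,-0.218,0],[1,-0.1035,-0.0167,-0.218,0]]

```text
t: 12.12
tool_pos: [0.4952, -0.0177, 0.0485]
orientation: [-0.25, 3.128, -0.006]
force: [3.9, -13.2, 2.6]
opening: 0.0177
gripper_force: 30.0
```

Emit:
send_rows:
  plan:
    - [[1,0.003,0,-0.008,0],[1,0.003,0,-0.016,0],[1,0.003,0,-0.016,0],[1,0.003,0,-0.016,0]]

```text
t: 12.45
tool_pos: [0.4952, -0.0178, 0.046]
orientation: [-0.25, 3.13, -0.006]
force: [-4.3, -13.3, 13.6]
opening: 0.0178
gripper_force: 30.0
```

Emit:
send_rows:
  plan:
    - [[1,0.001,-0.005,0.005,0],[1,0.002,-0.01,0.008,0],[1,0.002,-0.012,0.01,0],[1,0.002,-0.012,0.01,0]]

```text
t: 12.78
tool_pos: [0.4954, -0.0186, 0.0469]
orientation: [-0.25, 3.13, -0.001]
force: [3.1, -5.9, 4.4]
opening: 0.0183
gripper_force: 30.0
```

Emit:
send_rows:
  plan:
    - [[1,0,-0.005,0,0],[1,0.001,-0.009,0,0],[1,0.001,-0.009,0,0],[1,0.001,-0.009,0,0]]

```text
t: 13.12
tool_pos: [0.4954, -0.0194, 0.0467]
orientation: [-0.251, 3.13, 0.002]
force: [2.3, 1.6, 5.7]
opening: 0.018
gripper_force: 30.0
```

Emit:
send_rows:
  plan:
    - [[0,0,0,0,0],[0,0,0,0,0],[0,0,0,0,0],[0,0,0,0,0],[0,0,0,0.2,0],[0,0,0,0.4,0],[0,0,0,0.6,0],[0,0,0,0.8,0],[0,0,0,0.9,0],[0,-0.5,0,0.9,0],[0,-0.5,0,0.9,0],[0,-0.5,0,0.9,0]]

```text
t: 14.12
tool_pos: [0.3914, -0.0203, 0.2251]
orientation: [0.25, -3.128, -0.001]
force: [-0.9, 0.0, -0.6]
opening: 0.0463
gripper_force: 0.0
```

Emit:
send_rows:
  plan:
    - [[0,0,-0.2,0,0],[0,0,-0.4,0,0],[0,0,-0.6,0,0],[0,0,-0.8,0,0],[0,0,-1,0,0],[0,0,-1,0,0]]

```text
t: 14.62
tool_pos: [0.3936, -0.2262, 0.2257]
orientation: [0.242, -3.131, 0.003]
force: [0.4, -0.7, -0.5]
opening: 0.0465
gripper_force: 0.0
```

```bash
python3 - <<'E'
from h import *
p,d,c=grab("top");P=pts(d,c);H=P[...,2]
cv2.imwrite("pics/crop3.png",cv2.resize(p[135:235,270:410],None,fx=5.6,fy=5.6,interpolation=cv2.INTER_CUBIC))
q,_,_=grab("scene");cv2.imwrite("pics/sc3.png",cv2.resize(q[150:280,240:410],None,fx=4.5,fy=4.5,interpolation=cv2.INTER_CUBIC))
K=np.array(c["camera_matrix"]);T=np.array(c["extrinsics"])
def ray(u,v,h):
    e=T[:3,:3]@np.array([(u-K[0,2])/K[0,0],-(v-K[1,2])/K[1,1],-1]); return T[:3,3]+e*(h-T[2,3])/e[2]
g=cv2.cvtColor(p,cv2.COLOR_BGR2GRAY);yc=np.array([-.159,.987])
u,v=np.meshgrid(range(640),range(400))
k=(H>.042)&(H<.062)&(g>150)&(u>276)&(u<393)&(v>140)&(v<225)
X=np.array([ray(a,b,.052)[:2] for a,b in zip(u[k],v[k])])-[.639,-.015]
print(np.histogram(X@yc*1000,bins=range(-130,140,6)))
k=(g<60)&(H>.03)&(u>276)&(u<393)&(v>198)&(v<240);print("dark heights",np.percentile(H[k],[10,50,90]),k.sum(),P[k].mean(0))
E
```

```text
(array([ 0,  0,  0,  0,  0,  0,  0,  0,  0,  0,  0,  0,  0,  0,  0,  0,  0,
        0,  0,  0,  2, 35, 31, 52, 81, 65, 30, 36,  6,  4,  3,  4,  3,  4,
        4,  3,  4,  3,  4,  1, 40, 75, 34,  0]), array([-130, -124, -118, -112, -106, -100,  -94,  -88,  -82,  -76,  -70,
        -64,  -58,  -52,  -46,  -40,  -34,  -28,  -22,  -16,  -10,   -4,
          2,    8,   14,   20,   26,   32,   38,   44,   50,   56,   62,
         68,   74,   80,   86,   92,   98,  104,  110,  116,  122,  128,
        134]))
dark heights [0.04107066 0.05356623 0.05871476] 115 [ 0.52359454 -0.01193149  0.05164601]
```

View pics/crop3.png

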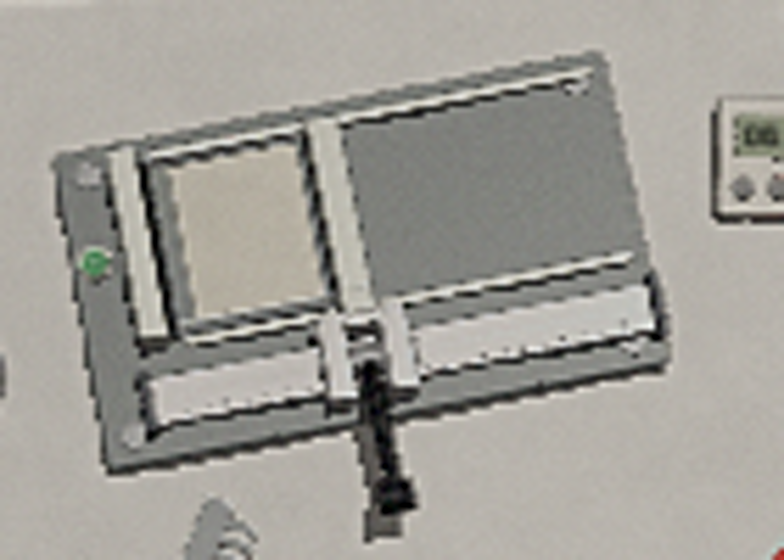

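View pics/sc3.png

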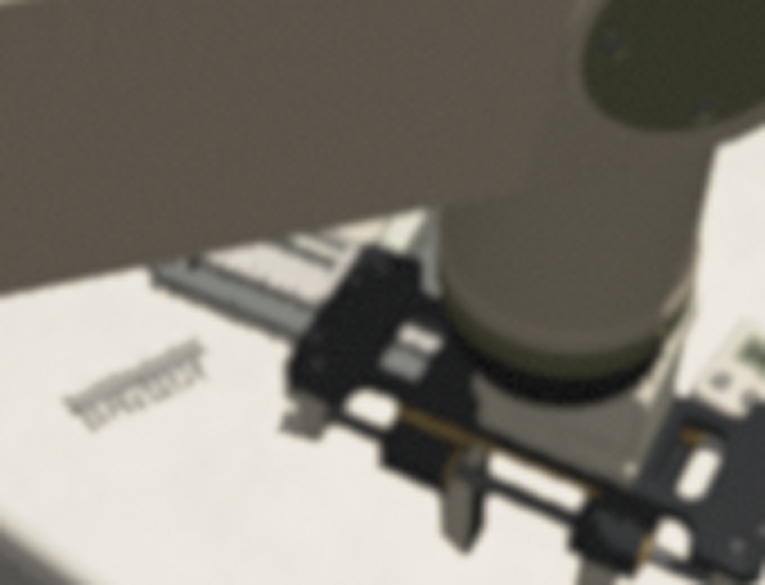

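The wall has pushed the tray up to the strip: the pale floor spans crop x 170–320 and the seals look closed. The lever is flat again, with grip minus saddle at (25,130) px against (25,128) px at the start. The comb and timer have not moved. Holding force was about 13 N and the seal travel after contact about 2.9 mm, with no spring-back after release.

```bash
python3 -c "
from plant import order
print(order.close_job())"
```

```text
the job is handed in; nothing more can be done
None
```

The job is handed in: I freed the lever, pushed the tray home against the fixed wall, squeezed the seal by about 3 mm (about 13 N at the grip), and clamped the lever flat again. By the last top view the wall had not sprung back, at about 15 s of the 48 s allowed. The squeeze is estimated from force and travel because the strip's wear could not be measured directly.

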